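Push the filter basket out of a portafilter over the tamper knob

TASK

Free the filter basket that is stuck in the portafilter: set the portafilter over the stepped knob of the standing tamper, so that the knob enters the hole in its floor, and press down by feel until the basket comes up past its clip and the portafilter sits on the rubber ring of the tamper's shoulder; the sheet metal dents, so never press harder than 24 N (the clip gives at about 6 to 12 N). Leave the portafilter sitting there, lift the basket out and stand it upright in the middle of the white dish, without disturbing the cup, mug and jars.

Things in the scene. Friction and masses are not known exactly. Their poses are not given: they have to be found in the camera images.
- portafilter: bottomless portafilter: round steel head 66 mm across, 34.5 mm high; origin at the centre of its flat underside, z up; black handle 27 mm thick along its -x, 18 mm up, to 155 mm out. 0.3 to 0.43 kg, centre of mass about 10 mm towards the handle. Its +y and -y sides are plain, for the fingers; lugs stand out 6 mm at +x and 50 deg either side of the handle. Stands upright on the board.
- hole (a point): centre of the round hole, 34 mm across, in the portafilter's 4 mm thick floor, at its underside (same point as its origin); the tamper's knob has 3 mm of play all round in it. In the bore above, a sprung wire clip, 20 mm up, grips the basket by friction, 6 to 12 N, more than the portafilter weighs; once past it the force falls, then rises steeply on the tamper's ring.
- basket: steel filter basket, open cup 50 mm across, 26.5 mm high, 60 g; origin at the centre of its underside, z up. At the start it is fully in, its origin 7 mm above the portafilter's. The clip lets go after it has been pushed up 13 mm; with the portafilter down on the tamper's shoulder it stands 14 mm up (21 mm above the portafilter's origin) or 1 to 2 mm more.
- flange (a point): centre of the top of the basket's flange, 58 mm across, 2.5 mm thick, 26.5 mm above the basket's origin. Fully in, it lies 1 mm below the portafilter's top edge and cannot be gripped; pushed out, its underside is about 10 mm above that edge: grip it there by its rim, fingertips kept above the portafilter's edge.
- tamper: tamper standing on the board: steel base 53 mm across, origin at the centre of its underside, z up, 0.54 kg. Its wooden handle screws up and down on a thread; its height differs each time and is not measured: feel for it. The handle's shoulder, 44 mm across with a thin black rubber ring (2 mm of give, 12 N/mm), lies 52 to 72 mm above the origin and stops the portafilter's underside.
- knob_axis (a point): point on the tamper's axis, 73 mm above its origin: the lowest that the top of the knob can be (it can be up to 20 mm higher). The knob is steel, round, flat-topped, 28 mm across, and stands 21 mm above the shoulder's rubber ring, in line with it; it goes up through the portafilter's hole and pushes the basket from below.
- dish: shallow round white dish, 150 mm across, rim 18 mm high; origin at the centre of its underside; its flat inner floor is 5 mm above the origin and about 90 mm across. The place for the basket.
- board: wooden chopping board 230 x 330 x 22 mm lying flat, origin at the centre of its underside; portafilter and tamper stand on its top face, 22 mm above the worktop. Mind the surroundings: a tall fridge stands close on the left of the range (the arm starts beside it: swing away to the right first), and a hood hangs over the rear half.
- cup: white teacup with flowers, 90 mm across, 64 mm high, stands on the other side of the board from the dish; leave it alone. Origin under the middle of its extents.
- mug: yellow striped mug, 101 mm high, behind the board; leave it alone. Origin at its underside.
- tea_jar: glass jar with green lid, 95 mm across, 137 mm high, behind the board; leave it alone. Origin at its underside.
- jam_jar: jar with red lid, 65 mm across, 97 mm high, behind the board; leave it alone. Origin at its underside.

How it is judged (in metres and radians):
On the way, in this order (a step that is already met when the one before it is completed fails the run):
1. the portafilter sits level on the tamper's shoulder and the knob has pushed the basket up past the clip (at least 12.5 mm) (horizontal distance between portafilter and tamper below 0.008 m and angle between portafilter's own z axis and vertical below 0.1 rad and angle between tamper's own z axis and vertical below 0.06 rad and contact force between portafilter and tamper above 1 N and z of basket in the frame of portafilter between 0.0195 and 0.035 m and angle between basket's own z axis and vertical below 0.15 rad), for 0.3 s.
2. the basket is lifted clear and the portafilter stays on the tamper (horizontal distance between portafilter and tamper below 0.008 m and angle between portafilter's own z axis and vertical below 0.1 rad and angle between tamper's own z axis and vertical below 0.06 rad and contact force between portafilter and tamper above 1 N and z of basket in the frame of portafilter above 0.04 m), for 0.1 s.
At the end, for the whole second after the job is handed in: The basket stands upright (within 0.1 rad) on the floor of the white dish, within 22 mm of its centre; the portafilter sits level (within 0.1 rad) on the shoulder of the upright tamper, centred within 8 mm; all at rest (horizontal distance between portafilter and tamper below 0.008 m and angle between each of portafilter, basket's own z axis and vertical below 0.1 rad and angle between tamper's own z axis and vertical below 0.06 rad and contact force between portafilter and tamper above 1 N and horizontal distance between basket and dish below 0.022 m and z of basket in the frame of dish between 0.002 and 0.009 m and linear speed of each of basket, portafilter, tamper below 0.02 m/s); the robot touches nothing.
It fails at once if portafilter or basket pressed on the tamper, or basket on the dish, with more than 24 N (contact force between any of portafilter, basket and tamper above 24 N or contact force between basket and dish above 24 N).
It fails at once if basket or tamper tipped over (angle between basket's own z axis and vertical above 0.7 rad or angle between tamper's own z axis and vertical above 0.4 rad).
It fails at once if cup, mug, tea jar or jam jar moved more than 25 mm (distance of any of cup, mug, tea_jar, jam_jar from where it was at the start of the episode above 0.025 m).
It also fails if it takes over 64 s, if anything falls off the work surface, if the arm or the gripper's body presses on something with over 40 N, if the wrist force passes 120 N, or if a joint passes its speed limit or range.

ROBOT

A 7-joint arm with a two-finger parallel gripper is mounted at the origin on a cart in front of the work surface, level with it; the furniture and walls round the work are solid. World frame = base frame: x ahead of the robot, y to its left, z up, the work surface at z = 0. Lengths are in m, angles in degrees, forces in N, time in s.
With the tool pointing down it reaches from about 0.425 to 0.95 m from the base axis. Payload 4.7 kg.
Tool frame: the origin (TCP) lies at the very end of the fingers, on their centre line; the grasp point (between the pads) lies r.grip_point_offset behind it (r.grip_point_offset is the distance from the TCP to the grasp point, in m); z points along the fingers, y is the line along which they close (so a half turn about z gives the same grasp; the last joint's range is limited). The gripper opens to 87 mm and grips with 3 to 60 N. Pads are 19 mm wide; open, the fingers measure 117 mm over their backs; the gripper's body (75 mm by 190 mm) begins 51 mm behind the grasp point.
Start: joints at [66.354, 26.849, -2.785, 87.806, 1.381, 65.374, -4.715], TCP at [0.253, -0.626, 0.223] pointing down, gripper open.
Joint ranges: [-148.3, 148.3], [-19.14, 114.17], [-79.39, 73.82], [5.75, 140.21], [-59.74, 239.74], [12.07, 113.84], [-152.46, 152.46]. Speed limits (degrees/s): [147.25, 147.25, 180, 180, 180, 180, 180].

INTERFACE

Orientations are given as [roll, pitch, yaw] about the fixed x, y, z axes, in that order (R = Rz(yaw) Ry(pitch) Rx(roll)).
In Python, from workcell import r gives the robot as it stands. The module is installed in compiled form; this text tells all that it offers.
- The arm moves only by the shell command python3 -m creep 'ROWS' [FORCE]. ROWS is JSON, a list of rows, each a list of 5 numbers: the shift along the world's x, y, z in cm, then the turn about the world's z in rad, then the opening, from -1 (shut) to 1 (fully open). A call has 1 to 20 rows; each row shifts and turns the commanded pose from where the row before left it; what a row does not reach is not made up. A row lasts 1/10 s, in which the tool goes at most 50 mm and 8.59 degrees, less where a joint would pass 70% of its speed; a pose out of reach is approached as far as the arm can. A call with a gripper value outside its range is refused whole. The fingers move at their own pace and stop on an object; FORCE is the grip in N (left out, the last holds). Time passes only in rows, so rows that do not move let the fingers close. It gives the time, the measured TCP pose, the force, the opening and the grip force at its end, in the units of the state.
- r.read_state(): the state, without advancing time (a new reading comes with each control period).
- r.camera(name): name is "side" or "top" or "wrist"; returns a dict with "pixels" (400x640x3 uint8, red, green, blue), "intrinsics" (3x3 intrinsics, pixels), "xyz" and "attitude" of the camera in the world; the wrist camera has in their place "tool_from_camera" (4x4, takes a point from camera to tool coordinates, whose origin is the TCP and whose axes are the flange's). Camera axes: x right, y down, z forward; pixel columns grow to the right and rows downward; lengths in m; the calibration is good to about 2 mm. A picture is of the moment at which its call begins: read the wrist's pose just before it. There is no depth.
- r.finish_job(): hands the job in; it is judged then, once.
The state is a dict: "t": time; "joints": joint angles; "dq": joint speeds; "effort": joint torques, N m; "tool_pos": TCP position; "tcp_rot": TCP orientation; "force": force on the tool from outside, world axes, zero at the start; "moment": the same for the moment, N m; "opening": finger opening in m; "grip_force": force on a finger pad.
Only numpy, scipy, OpenCV 4.12 (cv2) and the standard library are available. Lean on these libraries where they do the work, as an engineer would, in place of code of your own. Each camera call takes 0.05 s, during which the arm holds its last target. There are 200 camera calls.

## Working session

There is one attempt and no reset: what is moved stays moved. The work goes in short steps, Python scripts to look and compute and a shell command to move; the robot and the scene stay as the last step left them, time stands still between calls to the robot, and variables do not carry over. Pictures are saved under pics/ and viewed, at most 10 in all, crops included, and the job is handed in when it is done.

```bash
mkdir -p pics
cat > h.py <<'E'
from workcell import r
import numpy as np, cv2
from scipy.spatial.transform import Rotation as R
def snap(name):
    s=r.read_state(); c=r.camera(name)
    K=np.array(c["intrinsics"])
    if name=="wrist":
        T=np.eye(4); T[:3,:3]=R.from_euler('xyz',s["tcp_rot"],degrees=True).as_matrix(); T[:3,3]=s["tool_pos"]
        T=T@np.array(c["tool_from_camera"]); return c["pixels"],K,T[:3,:3],T[:3,3]
    a=np.array(c["attitude"]); M=a if a.shape==(3,3) else R.from_euler('xyz',a,degrees=True).as_matrix()
    return c["pixels"],K,M,np.array(c["xyz"])
def onplane(uv,K,M,o,z):
    d=M@np.linalg.solve(K,np.array([uv[0],uv[1],1.])); return o+d*(z-o[2])/d[2]
def proj(p,K,M,o):
    q=K@(M.T@(np.array(p)-o)); return q[:2]/q[2]
def save(f,im): cv2.imwrite(f,cv2.cvtColor(im,cv2.COLOR_RGB2BGR))
E
python3 - <<'E'
from h import *
print(r.read_state(), r.grip_point_offset)
for n in("top","side"):
    im,K,M,o=snap(n); save(f"pics/{n}0.png",im); print(n,K.tolist(),M.tolist(),o)
    np.savez(f"pics/{n}0.npz",im=im,K=K,M=M,o=o)
E
```

```text
{'t': 0.0, 'joints': array([66.35354924, 26.89707201, -2.78572387, 87.87614756,  1.38360607,
       65.37552803, -4.71493582]), 'dq': array([-0.09909341, -0.1310847 ,  0.07213156,  0.0617197 ,  0.10626299,
       -0.12100224,  0.14583813]), 'effort': array([ 4.83522963e-04, -5.07972872e+01, -8.03507748e-02, -2.36150390e+01,
       -6.12955168e-02,  3.78312101e-02,  1.43717198e-04]), 'tool_pos': array([ 0.25253188, -0.62530701,  0.22148439]), 'tcp_rot': array([-1.79885082e+02,  6.22768660e-03,  2.19954148e+01]), 'force': array([-0.0820879 , -0.3372265 ,  0.57562961]), 'moment': array([-0.06655167,  0.03622703, -0.01985558]), 'grip_force': 0.0, 'opening': 0.08712106306919307} 0.0187
top [[380.99311094371456, 0.0, 321.3443743397488], [0.0, 380.99311094371456, 196.7779789909774], [0.0, 0.0, 1.0]] [[0.022127439337750677, -0.9899247500594159, 0.1398548020203709], [-0.9997078508278598, -0.023269681008139042, -0.00653719656436709], [0.009725709305540814, -0.1396692921353238, -0.9901504428181214]] [0.44131494 0.04677683 1.14291556]
side [[487.09436605109323, 0.0, 323.7974594239478], [0.0, 487.09436605109323, 193.17365244780706], [0.0, 0.0, 1.0]] [[-0.748363311208361, -0.4224928221926501, 0.5113239380597663], [-0.6631790650169234, 0.4906407921899745, -0.5652124739975877], [-0.012078168757610502, -0.7620836097403514, -0.6473659626552657]] [-0.07784889  0.76600601  0.9219033 ]
```

View pics/top0.png

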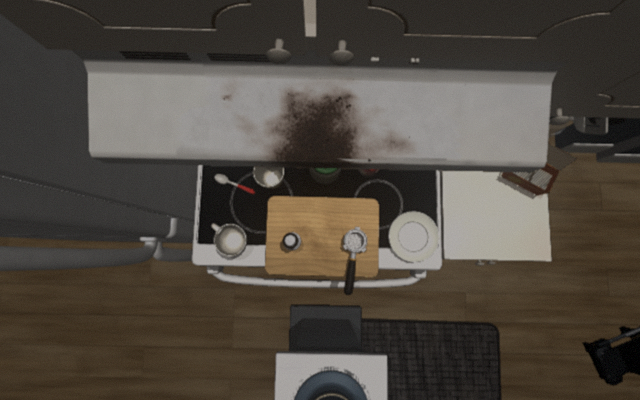

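View pics/side0.png

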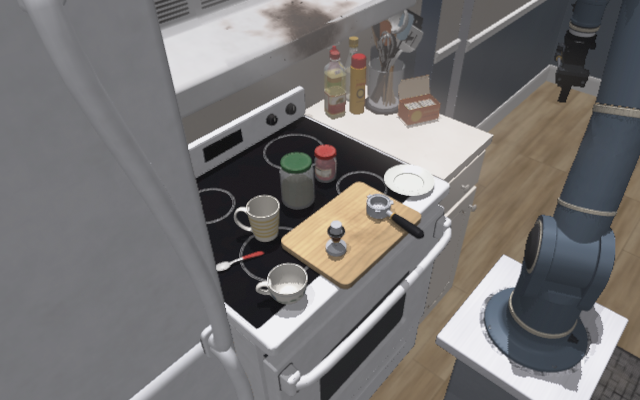

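The top view shows the tamper at about (290,241), the portafilter head at (354,239) with its handle running to (349,290), and the dish at (413,237). The arm is off to the right. The side view agrees: the tamper is at (337,238) and the head at (378,205).

Run:
```python
from h import *
d=np.load("pics/top0.npz");K,M,o=d["K"],d["M"],d["o"]
for n,uv,z in(("pf",(354.5,239),.0565),("handle end",(349,291),.04),("tamper knob",(290.5,240),.105),("dish",(414,237.5),.018),("boardTL",(268,198),.022),("boardBR",(379,275),.022)): print(n,onplane(uv,K,M,o,z).round(3))
im=d["im"]; s=cv2.resize(im[190:310,260:450],None,fx=4,fy=4,interpolation=cv2.INTER_CUBIC); save("pics/crop.png",s)
```

```text
pf [ 0.476 -0.057  0.056]
handle end [ 0.33  -0.045  0.04 ]
tamper knob [0.468 0.121 0.105]
dish [ 0.486 -0.236  0.018]
boardTL [0.592 0.197 0.022]
boardBR [ 0.375 -0.132  0.022]
```

View pics/crop.png

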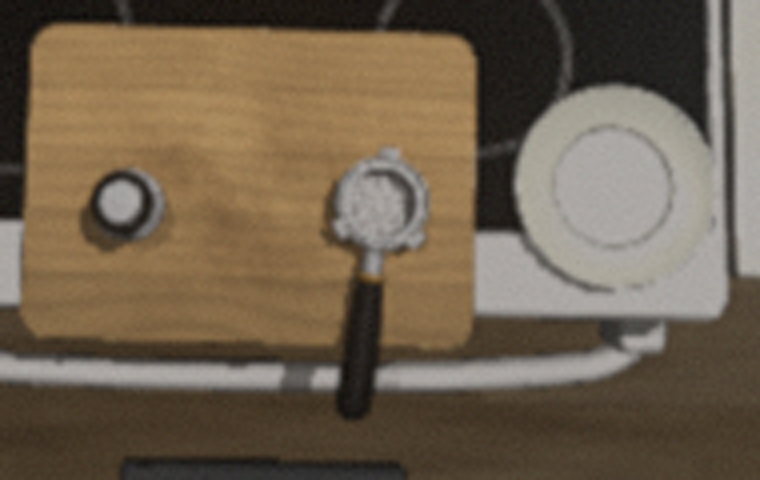

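The head centre is at crop (380,202) and the handle tip at (352,410). That puts the portafilter at about (0.475,-0.06), with its +x axis at about -6°. I'll move above it for a close look.

```bash
python3 -m creep '[[0.8,2,0,-0.03,1],[1.6,4,0,-0.035,1],[1.6,4,0,-0.035,1],[1.6,4,0,-0.035,1],[1.6,4,0,-0.035,1],[1.6,4,0,-0.035,1],[1.6,4,0,-0.035,1],[1.6,4,0,-0.035,1],[1.6,4,0,-0.035,1],[1.6,4,0,-0.035,1],[1.6,4,0,-0.035,1],[1.6,4,0,-0.035,1],[1.6,4,0,-0.035,1],[1.6,4,0,-0.035,1],[0.8,2,0,-0.01,1],[0,0,0,0,1],[0,0,0,0,1]]' 40
python3 - <<'E'
from h import *
im,K,M,o=snap("wrist"); save("pics/w1.png",im); np.savez("pics/w1.npz",im=im,K=K,M=M,o=o); print(K[0,0],M.round(2).tolist(),o, r.read_state()["tool_pos"])
E
```

```text
t: 1.8
tool_pos: [0.4764, -0.0661, 0.2222]
tcp_rot: [180.0, 0.1, -6.3]
force: [-1.0, -0.7, -0.3]
opening: 0.0873
grip_force: 0.0
294.273845124375 [[-0.11, -0.95, -0.28], [-0.99, 0.11, 0.03], [0.0, 0.28, -0.96]] [ 0.55315978 -0.07530574  0.3843492 ] [ 0.47622313 -0.06697259  0.22221922]
```

View pics/w1.png

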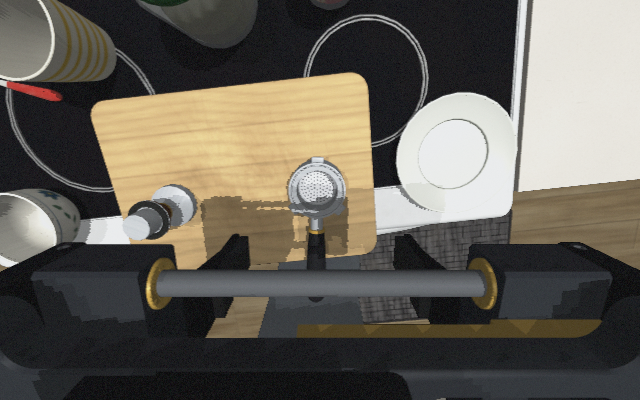

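The wrist view shows the head at about (317,187) with the handle straight down the image, so the yaw is already aligned. The tamper knob is at (140,228) with its base at (174,204), and the dish's inner floor is at (453,153).

Run:
```python
from h import *
d=np.load("pics/w1.npz");K,M,o=d["K"],d["M"],d["o"]; im=d["im"]
sub=im[150:225,280:355].astype(int)
m=(abs(sub[...,0]-sub[...,2])<30)&(sub.sum(2)>200)
m=cv2.morphologyEx(m.astype(np.uint8),cv2.MORPH_OPEN,np.ones((3,3)))
for y in range(0,75,3): print(''.join('.#'[v] for v in m[y]))
for uv in((317.5,188),(289,190),(346,190)): print(onplane(uv,K,M,o,.0565).round(4))
print("handle end",onplane((317,298),K,M,o,.04).round(3),"dish",onplane((453,153.5),K,M,o,.006).round(4))
t=np.load("pics/top0.npz")
a=t["M"]@np.linalg.solve(t["K"],[290.5,240.3,1]); b=M@np.linalg.solve(K,[140,228,1.])
s=np.linalg.lstsq(np.c_[a,-b],o-t["o"],rcond=None)[0]; print("knob",t["o"]+a*s[0],o+b*s[1])
```

```text
...........................................................................
...........................................................................
...........................................................................
...............................#############...............................
........................##########################.........................
.....................##################################....................
.................#########################################.................
...............#############################################...............
.............################################################..............
...........####################################################............
..........######################################################...........
.........########################################################..........
........##########################################################.........
........##########################################################.........
........############################
[... 314 characters left out ...]
##################...........
.........#########################################################.........
...........#####################################################...........
..............#####.#########################################..............
...........................######################..........................
..............................#############................................
..............................#############................................
[ 0.4768 -0.0629  0.0565]
[ 0.4781 -0.0302  0.0565]
[ 0.4709 -0.095   0.0565]
handle end [ 0.322 -0.044  0.04 ] dish [ 0.491 -0.238  0.006]
knob [0.46711618 0.12087041 0.10297246] [0.46586296 0.12019698 0.10289339]
```

```bash
python3 -m creep '[[-0.1,0.4,-1,0,1],[0,0,-3,0,1],[0,0,-4,0,1],[0,0,-4,0,1],[0,0,-3,0,1],[0,0,-2,0,1],[0,0,-1.5,0,1],[0,0,-1,0,1],[0,0,0,0,1],[0,0,0,0,1]]' 40
python3 - <<'E'
from h import *
im,K,M,o=snap("wrist"); save("pics/w2.png",im); print(onplane((0,0),K,M,o,0)); print(proj((.475,-.062,.0565),K,M,o))
E
```

```text
t: 2.85
tool_pos: [0.4759, -0.0622, 0.0278]
tcp_rot: [180.0, -0.0, -6.4]
force: [-0.5, 0.0, 0.2]
opening: 0.087
grip_force: 0.0
[0.63539955 0.10013323 0.        ]
[319.36571726 277.42836547]
```

View pics/w2.png

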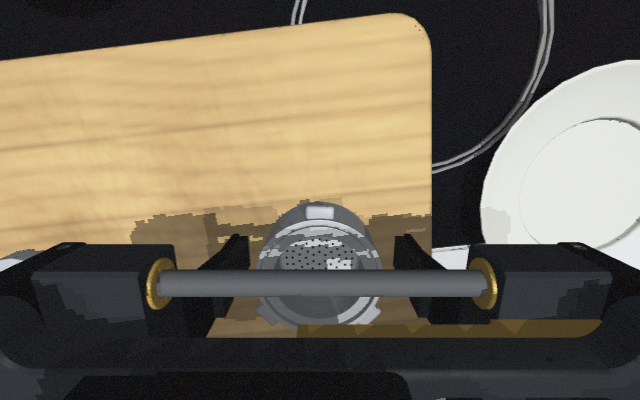

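The wrist view shows the head centred between the fingers, ring at columns 258–382 and centre about (320,274). Both plain sides face the pads, so I'll grip and lift.

```bash
python3 -m creep '[[0,0,0,0,-1],[0,0,0,0,-1],[0,0,0,0,-1],[0,0,0,0,-1],[0,0,0,0,-1],[0,0,0,0,-1]]' 40; python3 -m creep '[[0,0,0.5,0,-1],[0,0,1.5,0,-1],[0,0,3,0,-1],[0,0,3,0,-1],[0,0,3,0,-1],[0,0,2,0,-1],[0,0,0,0,-1],[0,0,0,0,-1],[0,0,0,0,-1]]'
python3 - <<'E'
from h import *
im,K,M,o=snap("wrist"); save("pics/w3.png",im); np.savez("pics/w3.npz",im=im,K=K,M=M,o=o);
t=snap("top"); save("pics/t3.png",t[0]);np.savez("pics/t3.npz",im=t[0],K=t[1],M=t[2],o=t[3])
E
```

```text
t: 3.5
tool_pos: [0.4761, -0.0616, 0.0279]
tcp_rot: [-180.0, -0.0, -6.4]
force: [-0.8, 1.3, 5.4]
opening: 0.0655
grip_force: 40.0
t: 4.4
tool_pos: [0.4742, -0.062, 0.1558]
tcp_rot: [180.0, 0.2, -6.4]
force: [0.1, -0.6, -3.9]
opening: 0.0653
grip_force: 40.0
```

View pics/w3.png

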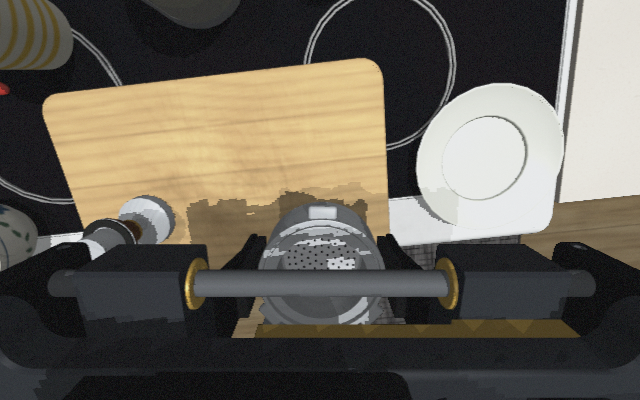

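Run:
```python
from h import *
out=[]
for f,c in(("top0",(290,241)),("side0",(337,238)),("w1",(155,215))):
    im=np.load(f"pics/{f}.npz")["im"]; w=20 if f!="w1" else 40
    out.append(cv2.resize(im[c[1]-w:c[1]+w,c[0]-w:c[0]+w],(260,260),interpolation=cv2.INTER_NEAREST)); print(f,c[0]-w,c[1]-w,260/2/w)
save("pics/m.png",np.hstack(out))
```

```text
top0 270 221 6.5
side0 317 218 6.5
w1 115 175 3.25
```

View pics/m.png

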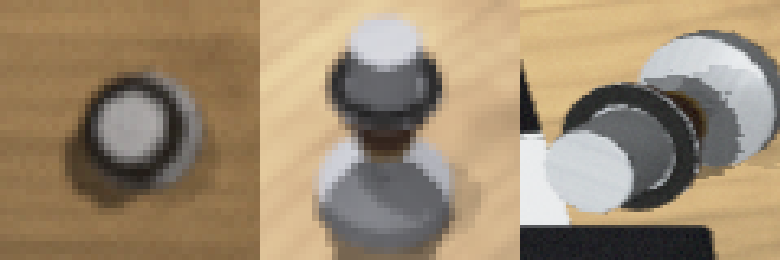

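The montage shows the knob's bright top disc clearly in all three views: top (289.8,240), side (335.4,223.7) and wrist (136,227.1). The black shoulder ring sits below it.

Run:
```python
from h import *
A=np.zeros((3,3));b=np.zeros(3);V=[]
for f,uv in(("top0",(289.8,240.)),("side0",(335.4,223.7)),("w1",(136.,227.1))):
    d=np.load(f"pics/{f}.npz");K,M,o=d["K"],d["M"],d["o"]
    v=M@np.linalg.solve(K,[*uv,1.]);v/=np.linalg.norm(v);P=np.eye(3)-np.outer(v,v);A+=P;b+=P@o;V.append((f,uv,K,M,o))
p=np.linalg.solve(A,b);print("knob top",p)
for f,uv,K,M,o in V: print(f,uv-proj(p,K,M,o),onplane(uv,K,M,o,p[2]))
# base disc edge on wrist view, lower-right outline on board; head now
d=np.load("pics/w3.npz");K,M,o=d["K"],d["M"],d["o"]
print("head expected px",proj((.4742,-.062,.152+.0345),K,M,o),[onplane((u,275),K,M,o,.1855).round(4) for u in(258,320,382)])
t=np.load("pics/t3.npz");print(proj((.4742,-.062,.186),t["K"],t["M"],t["o"]))
```

```text
knob top [0.46839521 0.1218057  0.10727381]
top0 [-0.25717566  0.22660048] [0.4677718  0.12247893 0.10727381]
side0 [-0.15911746 -0.24439077] [0.46923335 0.12141325 0.10727381]
w1 [ 0.84655381 -0.28739814] [0.46860214 0.12087347 0.10727381]
head expected px [319.66073361 278.10189318] [array([ 0.4788, -0.0312,  0.1855]), array([ 0.4753, -0.0623,  0.1855]), array([ 0.4719, -0.0934,  0.1855])]
[361.39742266 238.21582645]
```

Run:
```python
from h import *
d=np.load("pics/w3.npz");K,M,o=d["K"],d["M"],d["o"]; im=d["im"].mean(2)
for ph in range(0,360,10):
    if ph%30 and ph not in(150,210): continue
    a=np.radians(ph-6.4); print(ph,[proj((.4742+dx+.033*np.cos(a),-.062+dx*-.11+.033*np.sin(a),.1845),K,M,o).round(0).tolist() for dx in(-.002,0,.002)])
s=d["im"][195:345,235:405]; s=cv2.resize(s,None,fx=4.5,fy=4,interpolation=cv2.INTER_CUBIC)
for dx,c in((-.003,(255,0,0)),(0,(0,255,0)),(.003,(0,0,255))):
    for ph in range(0,360,6):
        a=np.radians(ph-6.4);q=proj((.4742+dx+.033*np.cos(a),-.062-.11*dx+.033*np.sin(a),.1845),K,M,o)
        cv2.circle(s,(int((q[0]-235+.5)*4.5),int((q[1]-195+.5)*4)),2,c,-1)
save("pics/ov.png",s)
```

```text
0 [[320.0, 219.0], [320.0, 215.0], [320.0, 211.0]]
30 [[286.0, 227.0], [285.0, 223.0], [285.0, 219.0]]
60 [[262.0, 250.0], [262.0, 246.0], [261.0, 242.0]]
90 [[255.0, 279.0], [255.0, 276.0], [255.0, 272.0]]
120 [[265.0, 307.0], [265.0, 304.0], [265.0, 301.0]]
150 [[289.0, 327.0], [289.0, 323.0], [289.0, 320.0]]
180 [[320.0, 333.0], [320.0, 330.0], [320.0, 327.0]]
210 [[350.0, 327.0], [350.0, 323.0], [351.0, 320.0]]
240 [[374.0, 307.0], [374.0, 304.0], [374.0, 301.0]]
270 [[384.0, 280.0], [385.0, 276.0], [385.0, 273.0]]
300 [[377.0, 250.0], [378.0, 246.0], [378.0, 243.0]]
330 [[354.0, 227.0], [354.0, 223.0], [354.0, 219.0]]
```

View pics/ov.png

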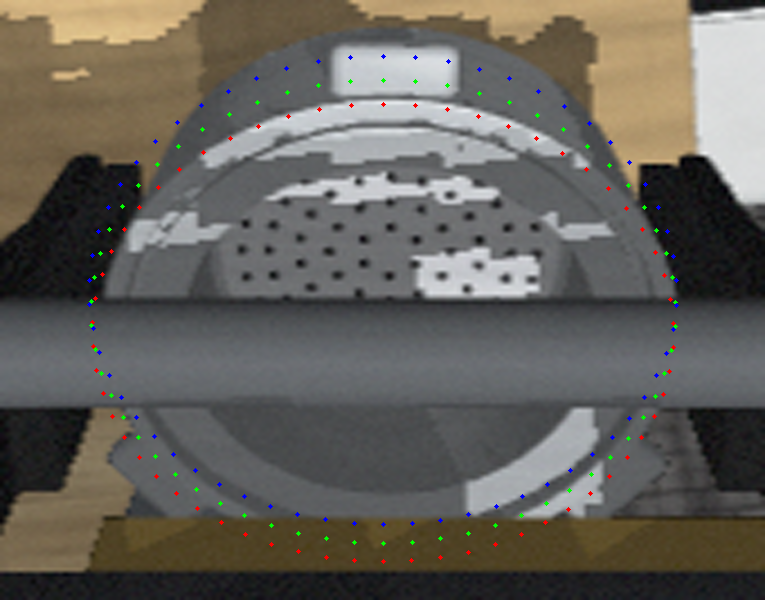

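The overlay's top and bottom edges straddle the dx=0 circle, and the outline matches the one before the lift. So the head is centred on the TCP to within about 1 mm and level. I'll move over the knob.

```bash
python3 -m creep '[[0,1,0,0,-1],[0,2,0,0,-1],[-0.3,3,0,0,-1],[-0.3,3,0,0,-1],[0,3,0,0,-1],[0,3,0,0,-1],[0,2,0,0,-1],[0,1.3,0,0,-1],[0,0,-1,0,-1],[0,0,-1,0,-1],[0,0,0,0,-1],[0,0,0,0,-1],[0,0,0,0,-1]]'
python3 - <<'E'
from h import *
a=[r.read_state() for _ in range(1)][0]; print(a["tool_pos"],a["force"],a["moment"])
s=snap("side"); p=proj(a["tool_pos"],*s[1:]);print(p)
u,v=int(p[0]),int(p[1]); save("pics/s4.png",cv2.resize(s[0][v-50:v+60,u-60:u+60],None,fx=5,fy=5,interpolation=cv2.INTER_CUBIC))
E
```

```text
t: 5.8
tool_pos: [0.4701, 0.1203, 0.1376]
tcp_rot: [180.0, -0.0, -6.5]
force: [0.0, 0.0, -4.0]
opening: 0.0656
grip_force: 40.0
[0.470061   0.12029059 0.13757839] [ 0.03885613  0.03456112 -4.02149443] [ 0.05474699 -0.02599193  0.03093206]
[335.48501606 214.05337995]
```

View pics/s4.png

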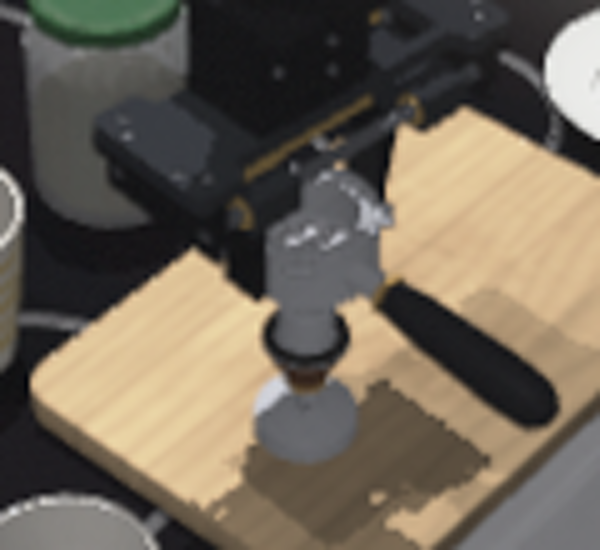

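The side crop shows the head hanging level above the knob, with the knob and tamper in line beneath it. I'll correct by 1–1.5 mm and descend, watching the force.

```bash
python3 -m creep '[[-0.15,0.1,-0.6,0,-1],[0,0,-0.6,0,-1],[0,0,-0.4,0,-1],[0,0,0,0,-1],[0,0,0,0,-1]]'; python3 -m creep '[[0,0,-0.1,0,-1],[0,0,-0.1,0,-1],[0,0,0,0,-1]]';python3 -m creep '[[0,0,-0.1,0,-1],[0,0,-0.1,0,-1],[0,0,0,0,-1]]'
```

```text
t: 6.35
tool_pos: [0.4683, 0.1222, 0.1214]
tcp_rot: [180.0, 0.0, -6.4]
force: [0.7, -0.0, -4.1]
opening: 0.0657
grip_force: 40.0
t: 6.65
tool_pos: [0.4683, 0.122, 0.1195]
tcp_rot: [180.0, 0.0, -6.4]
force: [-0.8, -0.6, -4.1]
opening: 0.0658
grip_force: 40.0
t: 6.95
tool_pos: [0.4682, 0.1221, 0.1174]
tcp_rot: [180.0, 0.0, -6.4]
force: [-0.3, 0.1, -4.0]
opening: 0.0659
grip_force: 40.0
```

```bash
for i in 1 2; do :; done; python3 -m creep '[[0,0,-0.1,0,-1],[0,0,-0.1,0,-1],[0,0,0,0,-1]]'; python3 -m creep '[[0,0,-0.1,0,-1],[0,0,-0.05,0,-1],[0,0,0,0,-1]]';python3 -m creep '[[0,0,-0.1,0,-1],[0,0,-0.05,0,-1],[0,0,0,0,-1]]'
```

```text
t: 7.25
tool_pos: [0.4682, 0.1221, 0.1154]
tcp_rot: [180.0, 0.0, -6.4]
force: [-0.3, -0.3, -4.2]
opening: 0.066
grip_force: 40.0
t: 7.55
tool_pos: [0.4682, 0.1221, 0.114]
tcp_rot: [180.0, 0.0, -6.4]
force: [0.1, -0.9, -3.9]
opening: 0.0658
grip_force: 40.0
t: 7.85
tool_pos: [0.4682, 0.1221, 0.1125]
tcp_rot: [180.0, 0.0, -6.4]
force: [-0.1, -0.1, -3.5]
opening: 0.0656
grip_force: 40.0
```

```bash
python3 -m creep '[[0,0,-0.1,0,-1],[0,0,0,0,-1]]'; python3 -m creep '[[0,0,-0.1,0,-1],[0,0,0,0,-1]]';python3 -m creep '[[0,0,-0.1,0,-1],[0,0,0,0,-1]]'
```

```text
t: 8.05
tool_pos: [0.4682, 0.1221, 0.1115]
tcp_rot: [180.0, 0.0, -6.4]
force: [0.2, -0.4, -4.1]
opening: 0.0653
grip_force: 40.0
t: 8.25
tool_pos: [0.4682, 0.1221, 0.1105]
tcp_rot: [180.0, 0.0, -6.4]
force: [-0.1, 0.2, -4.7]
opening: 0.0656
grip_force: 40.0
t: 8.45
tool_pos: [0.4682, 0.1221, 0.1095]
tcp_rot: [180.0, 0.0, -6.4]
force: [0.8, -0.3, -4.3]
opening: 0.0653
grip_force: 40.0
```

```bash
python3 -m creep '[[0,0,-0.1,0,-1],[0,0,0,0,-1]]'; python3 -m creep '[[0,0,-0.1,0,-1],[0,0,0,0,-1]]';python3 -m creep '[[0,0,-0.1,0,-1],[0,0,0,0,-1]]';python3 -m creep '[[0,0,-0.1,0,-1],[0,0,0,0,-1]]'
```

```text
t: 8.65
tool_pos: [0.4682, 0.1221, 0.1085]
tcp_rot: [180.0, 0.0, -6.4]
force: [-0.9, -0.2, -3.9]
opening: 0.0656
grip_force: 40.0
t: 8.85
tool_pos: [0.4682, 0.1221, 0.1075]
tcp_rot: [180.0, 0.0, -6.4]
force: [0.1, 0.7, -4.6]
opening: 0.0656
grip_force: 40.0
t: 9.05
tool_pos: [0.4684, 0.1222, 0.107]
tcp_rot: [180.0, -0.0, -6.4]
force: [-1.1, -1.2, 1.9]
opening: 0.0658
grip_force: 40.0
t: 9.25
tool_pos: [0.4687, 0.1222, 0.1061]
tcp_rot: [-180.0, -0.1, -6.4]
force: [-2.2, -0.5, 3.9]
opening: 0.0657
grip_force: 40.0
```

```bash
for k in 1; do python3 -m creep '[[0,0,-0.1,0,-1],[0,0,0,0,-1]]'; done; python3 -m creep '[[0,0,-0.1,0,-1],[0,0,0,0,-1]]'
```

```text
t: 9.45
tool_pos: [0.4688, 0.1223, 0.1049]
tcp_rot: [-180.0, -0.1, -6.4]
force: [-0.8, -1.2, 3.4]
opening: 0.0659
grip_force: 40.0
t: 9.65
tool_pos: [0.4688, 0.1223, 0.1039]
tcp_rot: [-180.0, -0.1, -6.4]
force: [-0.8, 0.2, 4.1]
opening: 0.0655
grip_force: 40.0
```

```bash
python3 -m creep '[[0,0,-0.1,0,-1],[0,0,0,0,-1]]';python3 -m creep '[[0,0,-0.1,0,-1],[0,0,0,0,-1]]'
```

```text
t: 9.85
tool_pos: [0.4688, 0.1224, 0.1028]
tcp_rot: [-180.0, -0.1, -6.4]
force: [-0.8, -1.4, 4.5]
opening: 0.0655
grip_force: 40.0
t: 10.05
tool_pos: [0.4689, 0.1223, 0.1018]
tcp_rot: [-180.0, -0.1, -6.4]
force: [0.8, -0.0, 4.2]
opening: 0.0657
grip_force: 40.0
```

Steady clip friction of about 8 N, sliding smoothly. I'll continue.

```bash
python3 -m creep '[[0,0,-0.1,0,-1],[0,0,-0.1,0,-1],[0,0,0,0,-1]]';python3 -m creep '[[0,0,-0.1,0,-1],[0,0,-0.1,0,-1],[0,0,0,0,-1]]'
```

```text
t: 10.35
tool_pos: [0.4688, 0.1223, 0.0995]
tcp_rot: [-180.0, -0.1, -6.4]
force: [1.2, 0.9, 0.4]
opening: 0.0656
grip_force: 40.0
t: 10.65
tool_pos: [0.4686, 0.1222, 0.0974]
tcp_rot: [-180.0, -0.0, -6.4]
force: [1.1, -0.6, 0.3]
opening: 0.0655
grip_force: 40.0
```

```bash
python3 -m creep '[[0,0,-0.1,0,-1],[0,0,-0.05,0,-1],[0,0,0,0,-1]]';python3 -m creep '[[0,0,-0.1,0,-1],[0,0,0,0,-1]]'
```

```text
t: 10.95
tool_pos: [0.4685, 0.1222, 0.0961]
tcp_rot: [-180.0, -0.0, -6.4]
force: [0.7, 0.1, 2.9]
opening: 0.0655
grip_force: 40.0
t: 11.15
tool_pos: [0.4683, 0.1222, 0.0949]
tcp_rot: [-180.0, -0.0, -6.4]
force: [0.2, 0.5, 1.2]
opening: 0.0655
grip_force: 40.0
```

```bash
python3 -m creep '[[0,0,-0.05,0,-1],[0,0,0,0,-1]]';python3 -m creep '[[0,0,-0.05,0,-1],[0,0,0,0,-1]]'
```

```text
t: 11.35
tool_pos: [0.4683, 0.1221, 0.0944]
tcp_rot: [-180.0, -0.0, -6.4]
force: [1.6, 0.4, 1.8]
opening: 0.0654
grip_force: 40.0
t: 11.55
tool_pos: [0.4679, 0.1219, 0.0936]
tcp_rot: [180.0, 0.0, -6.4]
force: [2.0, 0.7, -3.5]
opening: 0.0658
grip_force: 40.0
```

```bash
python3 -m creep '[[0,0,-0.05,0,-1],[0,0,0,0,-1]]';python3 -m creep '[[0,0,-0.05,0,-1],[0,0,0,0,-1]]'
```

```text
t: 11.75
tool_pos: [0.4679, 0.1219, 0.0932]
tcp_rot: [180.0, 0.0, -6.4]
force: [2.4, -0.2, -2.1]
opening: 0.0655
grip_force: 40.0
t: 11.95
tool_pos: [0.468, 0.1219, 0.093]
tcp_rot: [180.0, 0.0, -6.4]
force: [0.6, -0.8, 0.4]
opening: 0.0659
grip_force: 40.0
```

The clip let go at about 13.5 mm and the force is now rising on the ring. A little more.

```bash
python3 -m creep '[[0,0,-0.05,0,-1],[0,0,0,0,-1]]';python3 -m creep '[[0,0,-0.03,0,-1],[0,0,0,0,-1],[0,0,0,0,-1]]'
```

```text
t: 12.15
tool_pos: [0.4681, 0.1219, 0.0928]
tcp_rot: [180.0, 0.0, -6.4]
force: [-1.6, -1.9, 2.7]
opening: 0.0657
grip_force: 40.0
t: 12.45
tool_pos: [0.4681, 0.1219, 0.0925]
tcp_rot: [180.0, 0.0, -6.4]
force: [-2.6, -1.3, 5.3]
opening: 0.0657
grip_force: 40.0
```

```bash
python3 -m creep '[[0,0,0.04,0,-1],[0,0,0,0,-1],[0,0,0,0,-1],[0,0,0,0,-1]]';python3 -m creep '[[0,0,0,0,-0.5],[0,0,0,0,0],[0,0,0,0,0.7],[0,0,0,0,1],[0,0,0,0,1],[0,0,0,0,1]]';python3 -m creep '[[0,0,1,0,1],[0,0,3,0,1],[0,0,4,0,1],[0,0,4,0,1],[0,0,2,0,1],[0,0,0,0,1],[0,0,0,0,1]]'
python3 - <<'E'
from h import *
im,K,M,o=snap("wrist"); save("pics/w5.png",im); np.savez("pics/w5.npz",im=im,K=K,M=M,o=o); print(r.read_state()["tool_pos"])
for z in(.1303,.145): print(proj((.468,.122,z),K,M,o))
s=snap("side"); p=proj((.468,.122,.12),*s[1:]); u,v=map(int,p)
save("pics/s5.png",np.vstack([cv2.resize(im[150:350,220:420],(400,400)),np.zeros((0,400,3),np.uint8)]) if 0 else np.hstack([cv2.resize(im[120:340,210:430],(400,400)),cv2.resize(s[0][v-45:v+45,u-45:u+45],(400,400),interpolation=cv2.INTER_CUBIC)]))
E
```

```text
t: 12.85
tool_pos: [0.4681, 0.1219, 0.0927]
tcp_rot: [180.0, 0.0, -6.4]
force: [-1.6, -2.0, 4.9]
opening: 0.0659
grip_force: 40.0
t: 13.45
tool_pos: [0.4684, 0.1223, 0.0925]
tcp_rot: [-180.0, -0.0, -6.4]
force: [0.3, 0.1, 0.0]
opening: 0.0851
grip_force: 0.0
t: 14.15
tool_pos: [0.4681, 0.122, 0.233]
tcp_rot: [180.0, -0.0, -6.4]
force: [-0.0, 0.5, -0.3]
opening: 0.0869
grip_force: 0.0
[0.4676141  0.1218239  0.23206136]
[320.37934625 203.85996508]
[320.33563478 208.47884027]
```

View pics/s5.png

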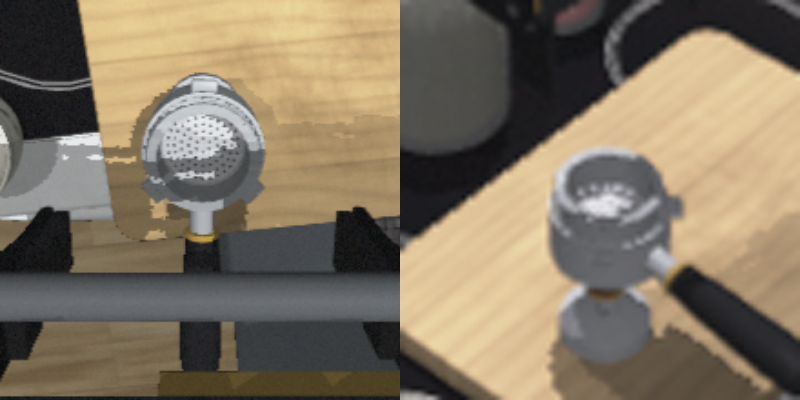

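The left crop shows the basket flange standing proud around crop (205,147). The right crop shows the portafilter sitting level on the upright tamper. Next I'll measure the flange centre numerically for the grip.

Run:
```python
from h import *
d=np.load("pics/w5.npz");K,M,o=d["K"],d["M"],d["o"];im=d["im"]
hsv=cv2.cvtColor(im,cv2.COLOR_RGB2HSV)
m=(hsv[...,1]<60)
for y in range(160,244,2):
    run=np.where(m[y,270:375])[0]+270
    print(y,run.min() if len(run) else None,run.max() if len(run) else None)
g=cv2.GaussianBlur(cv2.cvtColor(im,cv2.COLOR_RGB2GRAY),(3,3),0)
print(cv2.HoughCircles(g[140:250,260:390],cv2.HOUGH_GRADIENT,1,5,param1=120,param2=15,minRadius=22,maxRadius=40))
for ph in(0,90,180,270):
    a=np.radians(ph-6.4); print(ph,proj((.468+.029*np.cos(a),.122+.029*np.sin(a),.1353),K,M,o).round(1),proj((.468+.033*np.cos(a),.122+.033*np.sin(a),.1213),K,M,o).round(1))
```

```text
160 319 324
162 312 330
164 309 333
166 307 335
168 305 337
170 304 338
172 302 341
174 300 343
176 298 345
178 296 346
180 295 348
182 294 349
184 293 350
186 292 350
188 291 352
190 290 352
192 289 353
194 289 354
196 288 354
198 288 355
200 288 355
202 287 355
204 288 355
206 288 355
208 288 354
210 289 354
212 289 353
214 290 353
216 290 352
218 291 351
220 289 352
222 288 354
224 289 353
226 270 352
228 270 350
230 270 348
232 270 337
234 270 332
236 270 328
238 270 328
240 270 328
242 314 328
[[[61.5 63.5 33.8]
  [61.5 57.5 23.8]
  [59.5 51.5 29.4]
  [59.5 69.5 33.8]
  [64.5 67.5 33.8]
  [56.5 60.5 35. ]
  [67.5 52.5 24.9]
  [64.5 76.5 31.6]
  [55.5 55.5 23.8]
  [67.5 62.5 29.2]
  [62.5 43.5 24.9]
  [73.5 64.5 29.3]
  [53.5 66.5 27.2]
  [48.5 54.5 26.1]
  [54.5 45.5 22.8]
  [58.5 75.5 26.1]]]
0 [320.4 174.3] [320.4 167.3]
90 [288.9 205.3] [286.3 201.2]
180 [320.3 234.7] [320.4 233.1]
270 [351.8 205.4] [354.5 201.3]
```

```bash
python3 -m creep '[[0,-0.06,-2,0,1],[0,0,-3,0,1],[0,0,-3,0,1],[0,0,-1.5,0,1],[0,0,-0.8,0,1],[0,0,-0.3,0,1],[0,0,-0.2,0,1],[0,0,0,0,1],[0,0,0,0,1]]' 8
```

```text
t: 15.15
tool_pos: [0.4688, 0.1217, 0.1253]
tcp_rot: [-180.0, -0.1, -6.4]
force: [0.0, 0.1, 0.7]
opening: 0.0866
grip_force: 0.0
```

```bash
python3 -m creep '[[0,0,-0.12,0,1],[0,0,0,0,0.6],[0,0,0,0,0.4],[0,0,0,0,0.3],[0,0,0,0,0.2],[0,0,0,0,0.1],[0,0,0,0,0],[0,0,0,0,-1],[0,0,0,0,-1],[0,0,0,0,-1],[0,0,0,0,-1]]' 10
```

```text
t: 16.25
tool_pos: [0.4683, 0.1215, 0.1235]
tcp_rot: [180.0, -0.0, -6.4]
force: [0.4, 0.6, 0.7]
opening: 0.0573
grip_force: 10.0
```

```bash
python3 -m creep '[[0,0,0.2,0,-1],[0,0,0.4,0,-1],[0,0,0.6,0,-1],[0,0,0.8,0,-1],[0,0,1.2,0,-1],[0,0,2,0,-1],[0,0,2,0,-1],[0,0,1,0,-1],[0,0,0,0,-1],[0,0,0,0,-1]]'
python3 - <<'E'
from h import *
im,K,M,o=snap("wrist"); np.savez("pics/w6.npz",im=im,K=K,M=M,o=o)
s=snap("top"); hsv=cv2.cvtColor(s[0],cv2.COLOR_RGB2HSV)
d=np.load("pics/top0.npz"); 
# dish outline in initial top view
g=d["im"]; x0,y0=385,205
print(cv2.HoughCircles(cv2.cvtColor(g,cv2.COLOR_RGB2GRAY)[200:275,380:445],cv2.HOUGH_GRADIENT,1,30,param1=60,param2=12,minRadius=22,maxRadius=30))
# flange ring held: expected position
st=r.read_state(); p=st["tool_pos"]; print(p,proj(p+[0,0,.011],K,M,o))
sub=cv2.cvtColor(im,cv2.COLOR_RGB2HSV)
for y in range(215,262,4): 
    run=np.where((sub[y,250:390,1]<50)&(sub[y,250:390,2]>70))[0]+250; print(y,run.min() if len(run) else 0,run.max() if len(run) else 0)
E
```

```text
t: 17.25
tool_pos: [0.468, 0.1213, 0.2053]
tcp_rot: [180.0, 0.0, -6.4]
force: [-0.9, 0.6, -0.5]
opening: 0.0574
grip_force: 10.0
[[[33.5 35.5 25. ]]]
[0.46761121 0.12120885 0.20458097] [320.06752936 259.75819458]
215 250 357
219 250 356
223 250 355
227 250 355
231 250 359
235 250 363
239 250 365
243 250 367
247 273 369
251 272 370
255 271 371
259 271 371
```

```bash
python3 -m creep '[[0.1,-0.8,0,0,-1],[0.1,-1.6,0,0,-1],[0.2,-2.4,0,0,-1],[0.2,-3,0,0,-1],[0.2,-3,0,0,-1],[0.2,-3,0,0,-1],[0.2,-3,0,0,-1],[0.2,-3,0,0,-1],[0.2,-3,0,0,-1],[0.2,-3,0,0,-1],[0.2,-3,0,0,-1],[0.2,-2.6,0,0,-1],[0,-2,0,0,-1],[0,-1.4,0,0,-1],[0,-1,0,0,-1],[0,0,-1,0,-1],[0,0,-3,0,-1],[0,0,-3,0,-1],[0,0,0,0,-1],[0,0,0,0,-1]]'
python3 - <<'E'
from h import *
p=r.read_state()["tool_pos"]
im,K,M,o=snap("wrist"); np.savez("pics/w7.npz",im=im,K=K,M=M,o=o)
hsv=cv2.cvtColor(im,cv2.COLOR_RGB2HSV)
q=proj((.490,-.237,.005),K,M,o); print(p,q, proj((.490+.075,-.237-.008,.018),K,M,o),proj((.490,-.237-.075,.018),K,M,o))
g=cv2.cvtColor(im,cv2.COLOR_RGB2GRAY)
w=(g>150)&(hsv[...,1]<60)
for y in range(60,240,12): 
    a=np.where(w[y])[0]; print(y,a.min() if len(a) else 0,a.max() if len(a) else 0,len(a))
E
```

```text
t: 19.35
tool_pos: [0.4903, -0.2354, 0.1352]
tcp_rot: [-180.0, 0.1, -6.3]
force: [1.4, 0.2, -0.0]
opening: 0.0573
grip_force: 10.0
[ 0.49031061 -0.23539346  0.13524263] [322.09565162 196.11815962] [321.994619   119.90711282] [398.43297159 191.4909148 ]
60 133 639 247
72 128 639 248
84 130 639 246
96 129 639 244
108 276 639 243
120 276 639 243
132 278 639 318
144 268 639 349
156 258 639 364
168 252 639 380
180 229 639 386
192 246 639 385
204 248 639 308
216 250 636 288
228 256 517 185
```

```bash
python3 -m creep '[[0,-0.15,-1.5,0,-1],[0,0,-3,0,-1],[0,0,-3,0,-1],[0,0,-1.8,0,-1],[0,0,-0.9,0,-1],[0,0,-0.3,0,-1],[0,0,-0.2,0,-1],[0,0,0,0,-1],[0,0,0,0,-1]]';python3 -m creep '[[0,0,-0.1,0,-1],[0,0,-0.1,0,-1],[0,0,0,0,-1]]';python3 -m creep '[[0,0,-0.1,0,-1],[0,0,0,0,-1]]'
```

```text
t: 20.3
tool_pos: [0.491, -0.2383, 0.0295]
tcp_rot: [180.0, -0.1, -6.4]
force: [0.7, -1.0, -0.5]
opening: 0.0572
grip_force: 10.0
t: 20.6
tool_pos: [0.4902, -0.238, 0.0265]
tcp_rot: [180.0, 0.0, -6.4]
force: [0.7, -0.3, -0.1]
opening: 0.0576
grip_force: 10.0
t: 20.8
tool_pos: [0.4902, -0.238, 0.0253]
tcp_rot: [180.0, 0.0, -6.4]
force: [-0.4, -0.3, -0.1]
opening: 0.0572
grip_force: 10.0
```

```bash
python3 -m creep '[[0,0,-0.1,0,-1],[0,0,-0.1,0,-1],[0,0,0,0,-1]]';python3 -m creep '[[0,0,-0.1,0,-1],[0,0,0,0,-1]]';python3 -m creep '[[0,0,-0.05,0,-1],[0,0,0,0,-1]]';python3 -m creep '[[0,0,-0.05,0,-1],[0,0,0,0,-1]]'
```

```text
t: 21.1
tool_pos: [0.4902, -0.2379, 0.0233]
tcp_rot: [-180.0, 0.0, -6.4]
force: [-0.2, -0.2, -0.2]
opening: 0.0577
grip_force: 10.0
t: 21.3
tool_pos: [0.4902, -0.238, 0.0223]
tcp_rot: [180.0, 0.0, -6.4]
force: [-0.4, -0.2, -1.4]
opening: 0.0573
grip_force: 10.0
t: 21.5
tool_pos: [0.4903, -0.238, 0.0219]
tcp_rot: [180.0, 0.0, -6.4]
force: [-0.1, 1.0, -0.7]
opening: 0.0574
grip_force: 10.0
t: 21.7
tool_pos: [0.4903, -0.238, 0.0214]
tcp_rot: [180.0, 0.0, -6.4]
force: [0.2, 0.2, -1.0]
opening: 0.0573
grip_force: 10.0
```

```bash
python3 -m creep '[[0,0,-0.05,0,-1],[0,0,0,0,-1]]';python3 -m creep '[[0,0,-0.05,0,-1],[0,0,0,0,-1]]';python3 -m creep '[[0,0,-0.05,0,-1],[0,0,0,0,-1]]'
```

```text
t: 21.9
tool_pos: [0.4903, -0.238, 0.0209]
tcp_rot: [180.0, -0.0, -6.4]
force: [-0.3, -0.6, 0.3]
opening: 0.0574
grip_force: 10.0
t: 22.1
tool_pos: [0.4906, -0.238, 0.0206]
tcp_rot: [180.0, -0.0, -6.4]
force: [0.3, -0.3, 0.8]
opening: 0.0572
grip_force: 10.0
t: 22.3
tool_pos: [0.4909, -0.2381, 0.0203]
tcp_rot: [180.0, -0.1, -6.4]
force: [-0.1, 0.7, 1.7]
opening: 0.0574
grip_force: 10.0
```

Light contact at the expected height (TCP ≈ 0.0205). I'll release, rise and check.

```bash
python3 -m creep '[[0,0,0,0,0.4],[0,0,0,0,0.6],[0,0,0,0,0.8],[0,0,0,0,0.8],[0,0,0,0,0.8],[0,0,0.5,0,0.8],[0,0,2,0,0.8],[0,0,4,0,0.8],[0,0,4,0,0.8],[0,0,3,0,0.8],[0,0,3,0,0.8],[0,0,2,0,0.8],[0,0,0,0,0.8],[0,0,0,0,0.8]]'
python3 - <<'E'
from h import *
im,K,M,o=snap("wrist"); save("pics/w8.png",im)
g=cv2.GaussianBlur(cv2.cvtColor(im,cv2.COLOR_RGB2GRAY),(3,3),0)
p=proj((.4905,-.238,.0315),K,M,o);q=proj((.4905,-.238,.018),K,M,o);print("exp",p,q,[proj((.4905,-.238+.029,.0315),K,M,o),proj((.4905,-.238+.075,.018),K,M,o)])
c=cv2.HoughCircles(g,cv2.HOUGH_GRADIENT,1,8,param1=100,param2=18,minRadius=24,maxRadius=40)
print([x for x in c[0].round(1).tolist() if abs(x[0]-p[0])<30 and abs(x[1]-p[1])<30][:4])
c=cv2.HoughCircles(g,cv2.HOUGH_GRADIENT,1,8,param1=60,param2=15,minRadius=60,maxRadius=95)
print([x for x in c[0].round(1).tolist() if abs(x[0]-p[0])<30 and abs(x[1]-p[1])<30][:4])
t=snap("top"); d=np.load("pics/top0.npz")["im"]
K,M,o=t[1:]; print("top px basket exp",proj((.4905,-.238,.0315),K,M,o),"dish",proj((.4905,-.238,.018),K,M,o), "pf",proj((.468,.1215,.1213),K,M,o))
s=snap("side");s0=np.load("pics/side0.npz")["im"]
df=cv2.absdiff(s[0],s0).max(2)>45
for n,(u,v,w) in dict(cup=(285,283,22),mug=(262,218,20),tea=(297,180,22),jam=(325,163,14)).items(): print(n,df[v-w:v+w,u-w:u+w].mean().round(3))
st=r.read_state();print(st["t"],st["tool_pos"],st["force"])
E
```

```text
t: 23.7
tool_pos: [0.49, -0.2379, 0.205]
tcp_rot: [180.0, -0.0, -6.4]
force: [-0.3, 0.8, -0.5]
opening: 0.0785
grip_force: 0.0
exp [320.47583082 186.27505043] [320.49911848 183.79308205] [array([295.8665441 , 188.93857805]), array([259.40098023, 190.42167494])]
[[320.5, 180.5, 34.70000076293945], [313.5, 175.5, 28.200000762939453], [328.5, 176.5, 26.100000381469727], [322.5, 191.5, 29.399999618530273]]
[[314.5, 195.5, 74.5999984741211], [320.5, 182.5, 61.20000076293945], [324.5, 196.5, 75.69999694824219], [329.5, 214.5, 94.4000015258789]]
top px basket exp [415.79248195 235.64905233] dish [414.62328361 235.8261318 ] pf [289.79002062 239.77813244]
cup 0.0
mug 0.0
tea 0.0
jam 0.0
23.85 [ 0.48940274 -0.23765003  0.20354387] [-0.66872758  0.44783567 -0.16367329]
```

```bash
python3 -c "
from workcell import r
print(r.finish_job())"
```

```text
the job is handed in; nothing more can be done
None
```

I handed the job in at about 24 s: the basket came free at roughly 8 N and stands near the middle of the dish by the last camera check, the portafilter was left on the tamper's shoulder (not re-checked after the basket lift), and the side camera shows no change at the cup, mug and jars; the judge's verdict was not shown.

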